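Take the blade cassette out of a kitchen slicer

TASK

Take the blade cassette out of the small white slicer so that it can be rinsed: first slide the thickness grip on the slicer's handle fully back to its closed stop, away from the blade, which unlocks the cassette; then pinch the two side catches together and lift the cassette straight up out of the slicer. Finish while still holding it by its pinched catches, level and still, a hand's breadth clear above the slicer; keep the fingers off the blade and leave the other things on the worktop where they are.

Things in the scene. Friction and masses are not known exactly. Their poses are not given: they have to be found in the camera images.
- slicer: compact white slicer fixed to the worktop, 215 x 51 mm. Origin on the worktop under its middle, z up, +x from the handle to the blade. Along x in mm: handle -110 to -40 (flat top 74 up), ribbed runway to 28 (80 up, sinks 3.6 as the slide opens), cassette 31 to 79, outfeed to 105. Side rails from x -42 on, outer faces 25.5 off the middle, tops 86 up, broken for 33 mm at the catches; clear tub below
- seat (a point): fixed point of the slicer where the cassette's origin lies when it is fully seated: 55 mm along the slicer's +x from its origin, on its middle line, 58 mm above the worktop
- slide (a joint): thickness slide on the handle, m: 0 = closed stop at the handle's end, 0.024 = thickest cut, growing toward the blade (slicer's +x). Starts between 0.012 and 0.024, rubs with about 2 N, stays where left. Above 0.004 its two lock bars stand in the cassette behind the catches: these cannot be pressed and the cassette cannot rise; at 0 they are clear
- slide_grip (a point): middle of the top edge of the thickness slide's upright grip: a grey fin 20 mm long (slicer's x), 10 mm thick (y), its top 96 mm above the worktop and 22 mm above the handle's flat top. It stands on the middle line at slicer x = -85 mm plus the slide's value; pinch it from above across its thickness, or push it
- cassette: grey blade cassette, 47 mm long (x), body 40 mm wide, 63 mm over its two side catches, 0.08 to 0.17 kg, loose in its pocket with 1.5 mm play. Origin: centre of the body's underside, axes parallel to the slicer's when seated; deck 22 mm and catch tops 27 mm above the origin (85 mm above the worktop when seated)
- catch_left (a joint): side catch on the cassette's +y side, m: 0 = sprung out, hooked under the slicer's rail; 0.005 = pressed fully in. Needs more than 0.003 to come free of the rail; a spring pushes it out with 2 N (at 0) to 4.5 N (at 0.005)
- catch_right (a joint): the same catch on the -y side
- catch_left_face (a point): middle of the left catch's ribbed outer face, 32 mm to +y of the cassette's middle line, 10 mm above its origin. The face is 30 mm long (x) and 34 mm tall, 51 to 85 mm above the worktop when seated; it stands 6 mm outside the slicer's rail, 1 mm when fully pressed: the two faces are 63 mm apart free, 53 mm pressed
- catch_right_face (a point): the same point of the right catch, on the -y side
- blade: steel blade across the cassette's deck, 11 x 25 x 2 mm, its cutting edge toward the runway (-x), between the catches and 5 mm lower than their tops. Origin same as the cassette's
- food_guard: bystander: white mushroom-shaped food holder of the slicer, 72 mm across, 44 mm tall; origin under its centre
- garlic: bystander: garlic bulb, 61 x 59 x 60 mm; origin under its centre
- teaspoon: bystander: steel teaspoon, 133 x 29 x 11 mm, lying; origin under its centre, x along it
- lemon: bystander: lemon, 76 x 57 x 59 mm; origin under its centre
- peeler: bystander: white vegetable peeler, 170 x 25 x 18 mm, lying; origin under its centre, x along it
- food_tub: bystander: small clear food tub with a lid, 69 x 99 x 46 mm; origin under its centre
Mind the look-alikes: they are no part of the job. There is more than one size of the cassette; the job needs the larger.

How it is judged:
By the outcome, as a careful person would: the job done as asked, in the order asked, and still so for the second after the job is handed in, while the arm keeps its last pose, push and grip.
It also fails if it takes over 43 s, if anything falls off the work surface, if the arm or the gripper's body presses on something with over 40 N, if the wrist force passes 120 N, or if a joint passes its speed limit or range.

ROBOT

A 6-joint arm with a two-finger parallel gripper is mounted at the origin on a cart in front of the work surface, level with it; the furniture and walls round the work are solid. World frame = base frame: x ahead of the robot, y to its left, z up, the work surface at z = 0. Lengths are in m, angles in rad, forces in N, time in s.
With the tool pointing down it reaches from about 0.4 to 0.825 m from the base axis. Payload 7 kg.
Tool frame: the origin (TCP) lies at the very end of the fingers, on their centre line; the grasp point (between the pads) lies 19 mm behind it (tcp_to_grasp is the distance from the TCP to the grasp point, in m); x points along the fingers, z is the direction in which the jaws open and shut, and the axes are right-handed (so a half turn about x gives the same grasp; the last joint's range is limited). The gripper opens to 88 mm and grips with 3 to 60 N. Pads are 19 mm wide; open, the fingers measure 130 mm over their backs; the gripper's body (78 mm by 193 mm) begins 47 mm behind the grasp point.
Start: joints at [-0.934, 0.359, 0.012, 0, -1.224, -0.288], TCP at [0.231, -0.634, 0.227] pointing down, gripper open.
Joint ranges: [-3.07, 3.07], [-1.43, 2.12], [-1.02, 1.25], [-3.03, 1.67], [-3.05, -0], [-3.03, 3.03]. Speed limits (rad/s): [2.39, 2.39, 3.01, 3.14, 3.14, 3.14].

INTERFACE

Orientations are given as [roll, pitch, yaw] about the fixed x, y, z axes, in that order (R = Rz(yaw) Ry(pitch) Rx(roll)).
In Python, from station import get_state, grab_frame, job_done, tcp_to_grasp gives the robot as it stands. The module is installed in compiled form; this text tells all that it offers.
- The arm moves only by the shell command python3 -m crank 'ROWS' [FORCE]. ROWS is JSON, a list of rows, each a list of 7 numbers: the shift along the tool's x, y, z in m, then the turn, a rotation vector about the tool's x, y, z in rad, then the opening, from 0 (shut) to 1 (fully open). In form: [[x, y, z, wx, wy, wz, fingers], ...]. A call has 1 to 10 rows; each row is the pose to reach, as a shift and turn from the pose commanded when the call began, along the tool's axes at that moment; what a row does not reach only later rows make up. A row lasts 1/8 s, in which the tool goes at most 62.5 mm and 10.7 degrees, less where a joint would pass 70% of its speed; a pose out of reach is approached as far as the arm can. A call with a gripper value outside its range is refused whole. The fingers move at their own pace and stop on an object; FORCE is the grip in N (left out, the last holds). Time passes only in rows, so rows that repeat a pose let the fingers close. It gives the time, the measured TCP pose, the force and the opening at its end, in the units of the state.
- get_state(): the state, without advancing time (a new reading comes with each control period).
- grab_frame(name): name is "scene" or "top" or "wrist"; returns a dict with "pixels" (480x640x3 uint8, red, green, blue), "vfov" (degrees; the focal length in pixels is half the picture's height over the tangent of half this angle, whatever the lens; pixels are square), "cx", "cy" (the principal point, pixels), "extrinsics" (4x4, takes a point from world to camera coordinates). Camera axes: x right, y up, looking along -z (the intrinsics and any distortion apply to the point x, -y, -z); pixel columns grow to the right and rows downward; lengths in m; the calibration is good to about 2 mm. A picture is of the moment at which its call begins. There is no depth.
- job_done(): hands the job in, once; it reports no verdict.
The state is a dict: "t": time; "q": joint angles; "qd": joint speeds; "joint_efforts": joint torques, N m; "eef_pos": TCP position; "ee_rot": TCP orientation; "force": force on the tool from outside, world axes, zero at the start; "moment": the same for the moment, N m; "width": finger opening in m.
Only numpy, scipy, OpenCV 4.12 (cv2) and the standard library are available. Lean on these libraries where they do the work, as an engineer would, in place of code of your own. Each camera call takes 0.05 s, during which the arm holds its last target.

## Working session

There is one attempt and no reset: what is moved stays moved. The work goes in short steps, Python scripts to look and compute and a shell command to move; the robot and the scene stay as the last step left them, time stands still between calls to the robot, and variables do not carry over. Pictures are saved under pics/ and viewed, and the job is handed in when it is done.

```bash
mkdir -p pics; python3 - <<'E'
from station import *
import cv2
s=get_state(); print(s, tcp_to_grasp if not callable(tcp_to_grasp) else tcp_to_grasp())
for n in ["scene","top","wrist"]:
    f=grab_frame(n); cv2.imwrite(f"pics/{n}0.png",f["pixels"][:,:,::-1]); print(n,{k:v for k,v in f.items() if k!="pixels"})
E
```

```text
{'t': 0.0, 'q': array([-9.33925094e-01,  3.59404241e-01,  1.10750242e-02, -3.57761890e-04,
       -1.22409229e+00, -2.88132265e-01]), 'qd': array([ 3.00140409e-04, -9.67049375e-04, -1.17658389e-05,  4.81507648e-04,
       -2.92105939e-05,  3.81160863e-04]), 'joint_efforts': array([ 1.42976420e-03, -5.82725823e+01,  2.93052900e+01,  6.99705496e+00,
        6.90956818e-03, -1.80312009e-04]), 'eef_pos': array([ 0.23049194, -0.6339162 ,  0.22561712]), 'ee_rot': array([0.08409772, 1.5691367 , 2.00351118]), 'force': array([ 0.36886754,  0.44837837, -0.21539009]), 'moment': array([0.01028373, 0.01213343, 0.02404668]), 'width': 0.08744294313700193} 0.0188
scene {'vfov': 51.85090117598162, 'cx': 320.9362232772531, 'cy': 240.28128999013472, 'extrinsics': array([[-0.54289275, -0.83979256, -0.00398839,  0.40769123],
       [ 0.4948644 , -0.32374017,  0.80641275, -0.20373881],
       [-0.67851064,  0.43582193,  0.59133964, -0.8063179 ],
       [ 0.        ,  0.        ,  0.        ,  1.        ]])}
top {'vfov': 56.38862095671946, 'cx': 319.22698214932876, 'cy': 239.3903007712317, 'extrinsics': array([[-0.01190059, -0.99985437,  0.01223178,  0.21463066],
       [ 0.99911773, -0.01139733,  0.0404211 , -0.43356682],
       [-0.0402758 ,  0.01270203,  0.99910786, -0.97800611],
       [ 0.        ,  0.        ,  0.        ,  1.        ]])}
wrist {'vfov': 60.024565606857614, 'cx': 316.6592603690929, 'cy': 231.66605788842136, 'extrinsics': array([[-0.34183997,  0.9397562 ,  0.00192951,  0.67495528],
       [-0.9078832 , -0.32971444, -0.25891403,  0.03261049],
       [-0.24267988, -0.09025893,  0.96589844, -0.39001118],
       [ 0.        ,  0.        ,  0.        ,  1.        ]])}
```

View pics/scene0.png

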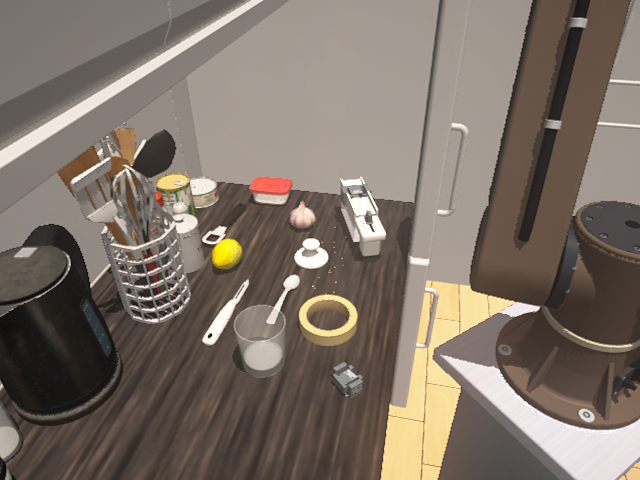

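View pics/top0.png

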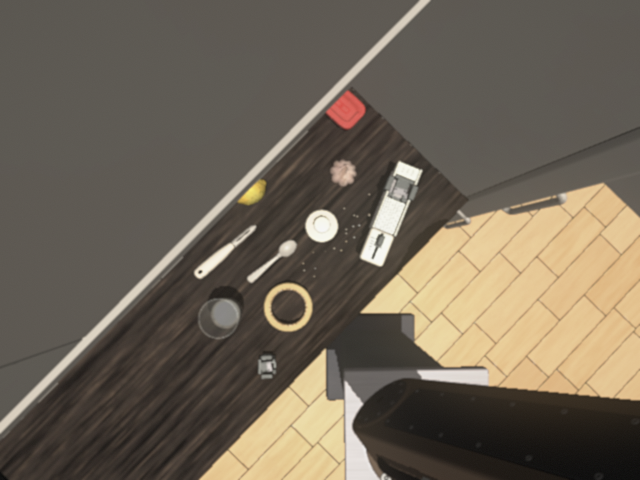

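View pics/wrist0.png

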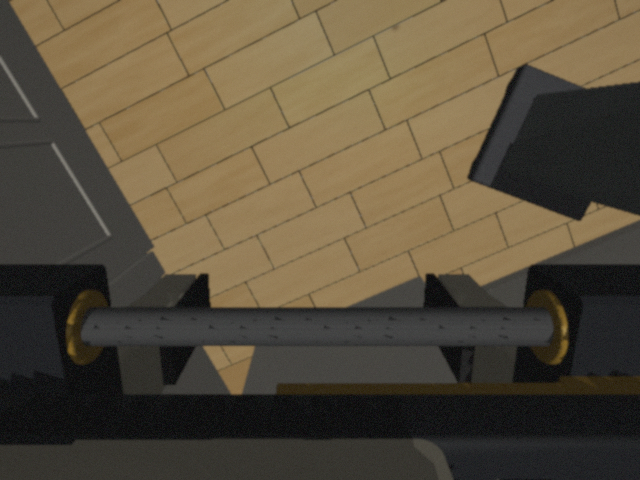

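The scene view shows the slicer at about (362,215) with its handle near the camera. In the top view its handle end is at (373,262) and the cassette is at (403,187). The small grey part at (267,366) is the look-alike.

```bash
cat > h.py <<'E'
import numpy as np, cv2
def ray(f,u,v):
    E=f["extrinsics"];F=240/np.tan(np.radians(f["vfov"]/2))
    d=np.array([(u-f["cx"])/F,-(v-f["cy"])/F,-1.0])
    R=E[:3,:3];return -R.T@E[:3,3],R.T@d
def onz(f,u,v,z):
    o,d=ray(f,u,v);return o+d*(z-o[2])/d[2]
def proj(f,p):
    E=f["extrinsics"];F=240/np.tan(np.radians(f["vfov"]/2))
    c=E[:3,:3]@np.array(p)+E[:3,3];return f["cx"]+F*c[0]/-c[2],f["cy"]-F*c[1]/-c[2]
E
python3 - <<'E'
import cv2
a=cv2.imread("pics/top0.png")[145:280,340:450];cv2.imwrite("pics/topz.png",cv2.resize(a,None,fx=4.4,fy=4.4,interpolation=cv2.INTER_CUBIC))
a=cv2.imread("pics/scene0.png")[165:265,315:415];cv2.imwrite("pics/scz.png",cv2.resize(a,None,fx=6,fy=6,interpolation=cv2.INTER_CUBIC))
E
```

```text
(no output)
```

View pics/topz.png

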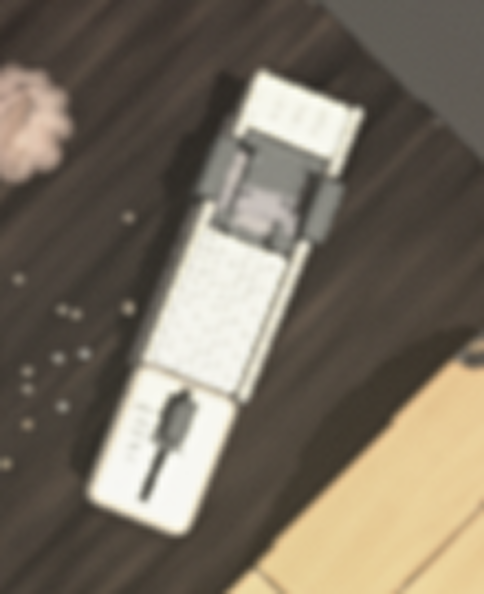

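View pics/scz.png

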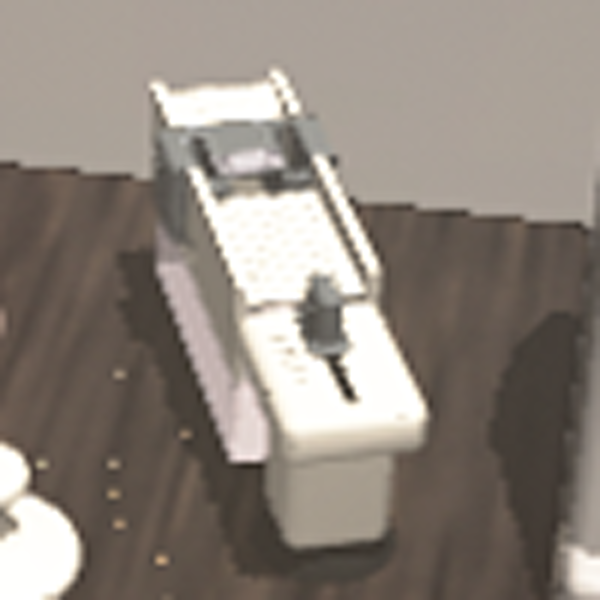

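```bash
python3 - <<'E'
from station import *; from h import *
import numpy as np
f=grab_frame("top");g=grab_frame("scene")
T=lambda u,v,z:onz(f,340+u/4.4-.4,145+v/4.4-.4,z)
P=dict(hl=T(90,490,.072),hr=T(186,535,.072),ol=T(262,70,.083),orr=T(362,108,.086),cl1=T(221,130,.085),cl2=T(195,195,.085),cr1=T(346,183,.085),cr2=T(325,243,.085),hfl=T(137,362,.074),hfr=T(240,402,.084),fin=T(178,415,.096))
for k,v in P.items(): print(k,v.round(4))
c=(P['cl1']+P['cl2']+P['cr1']+P['cr2'])/4; h=(P['hl']+P['hr'])/2
d=c-h;yaw=np.arctan2(d[1],d[0]);print("cass",c,"hend",h,np.hypot(d[0],d[1]),np.degrees(yaw))
ux=np.array([np.cos(yaw),np.sin(yaw)]);uy=np.array([-ux[1],ux[0]])
for k,v in P.items(): e=v[:2]-c[:2];print(k,(e@ux*1e3+55).round(1),(e@uy*1e3).round(1))
# check in scene view
for x,y,z in [(-110,0,74),(-85,0,96),(-61,0,96),(55,31.5,85),(55,-31.5,85),(105,25.5,86),(105,-25.5,86),(-42,25.5,86),(-42,-25.5,86)]:
    p=c[:2]+ux*(x-55)/1e3+uy*y/1e3; a=proj(g,[*p,z/1e3]);b=proj(f,[*p,z/1e3]); print((x,y,z),"scz",((a[0]-315)*6,(a[1]-165)*6),"topz",((b[0]-340)*4.4,(b[1]-145)*4.4))
E
```

```text
hl [0.3984 0.1268 0.072 ]
hr [0.3768 0.0823 0.072 ]
ol [0.5931 0.0447 0.083 ]
orr [ 0.5742 -0.001   0.086 ]
cl1 [0.5647 0.0647 0.085 ]
cl2 [0.5345 0.0773 0.085 ]
cr1 [0.5394 0.007  0.085 ]
cr2 [0.5115 0.0173 0.085 ]
hfl [0.4579 0.1041 0.074 ]
hfr [0.4382 0.058  0.084 ]
fin [0.432  0.0886 0.096 ]
cass [0.53751839 0.04156281 0.085     ] hend [0.38760969 0.10456166 0.072     ] 0.1626083440335288 -22.794486003462417
hl -106.3 24.7
hr -108.9 -24.7
ol 105.0 24.4
orr 105.3 -25.0
cl1 71.1 31.8
cl2 38.4 31.8
cr1 70.1 -31.2
cr2 40.4 -32.4
hfl -42.6 26.8
hfr -42.9 -23.3
fin -60.5 2.5
(-110, 0, 74) scz (np.float64(367.4722807498748), np.float64(413.8060164950618)) topz (np.float64(134.87370181914088), np.float64(515.5294950330156))
(-85, 0, 96) scz (np.float64(351.7324620019764), np.float64(316.9803682927203)) topz (np.float64(161.39981917993475), np.float64(465.1206593177395))
(-61, 0, 96) scz (np.float64(333.3285179609285), np.float64(278.3523741550646)) topz (np.float64(180.924979347246), np.float64(416.3572830349927))
(55, 31.5, 85) scz (np.float64(169.45073205323433), np.float64(144.24696797445569)) topz (np.float64(207.07240065469384), np.float64(160.43817530051942))
(55, -31.5, 85) scz (np.float64(334.362964974777), np.float64(128.68474595608666)) topz (np.float64(332.9257673991587), np.float64(211.4973747097059))
(105, 25.5, 86) scz (np.float64(157.3260395798884), np.float64(75.59030324659807)) topz (np.float64(259.2071103092519), np.float64(65.93269969984539))
(105, -25.5, 86) scz (np.float64(286.4378555773653), np.float64(63.83820640563607)) topz (np.float64(360.97428116087895), np.float64(107.19493967038173))
(-42, 25.5, 86) scz (np.float64(245.89871171109337), np.float64(280.54632342829905)) topz (np.float64(141.71276032027492), np.float64(358.3173171637732))
(-42, -25.5, 86) scz (np.float64(389.0586401554672), np.float64(266.04829809652887)) topz (np.float64(244.14629970468488), np.float64(399.9240242998037))
```

```bash
python3 - <<'E'
from station import *; from h import *
import numpy as np
f=grab_frame("top");g=grab_frame("scene")
def tri(a,b):
    o1,d1=ray(f,*a);o2,d2=ray(g,*b)
    A=np.stack([d1,-d2],1);s=np.linalg.lstsq(A,o2-o1,rcond=None)[0]
    p,q=o1+d1*s[0],o2+d2*s[1];return ((p+q)/2).round(3),np.linalg.norm(p-q).round(3)
print("cam",ray(f,0,0)[0],ray(g,0,0)[0])
print("handle hi",tri((565,198),(462,127)),"lo",tri((508,208),(445,215)))
print("handle2",tri((465,219),(436,292)))
for n,(u,v) in dict(c1=(350,92),c2=(412,150),c3=(466,199)).items(): print(n,onz(f,u,v,0).round(3))
for n,(u,v) in dict(w1=(340,192),w2=(415,203)).items(): print(n,onz(g,u,v,0).round(3))
a,b=onz(f,350,92,0)[:2],onz(f,466,199,0)[:2]
n=np.array([-(b-a)[1],(b-a)[0]]);n/=np.linalg.norm(n); print("normal",n)
for p in [(.5375,.0416),(.432,.0886)]: print((np.array(p)-a)@n)
big=cv2.imread("pics/top0.png")[60:300,300:640];cv2.imwrite("pics/topz2.png",cv2.resize(big,None,fx=2.3,fy=2.3,interpolation=cv2.INTER_CUBIC))
E
```

```text
cam [0.39634854 0.22208056 0.99203352] [-0.22493957  0.62782865  0.64273134]
handle hi (array([ 0.503, -0.237,  0.176]), np.float64(0.01)) lo (array([ 0.513, -0.242, -0.075]), np.float64(0.01))
handle2 (array([ 0.503, -0.236, -0.34 ]), np.float64(0.009))
c1 [0.767 0.136 0.   ]
c2 [ 0.634 -0.001  0.   ]
c3 [ 0.523 -0.12   0.   ]
w1 [0.66  0.001 0.   ]
w2 [ 0.516 -0.123  0.   ]
normal [ 0.72314789 -0.69069322]
-0.10083182250729868
-0.2095865064566517
```

View pics/topz2.png

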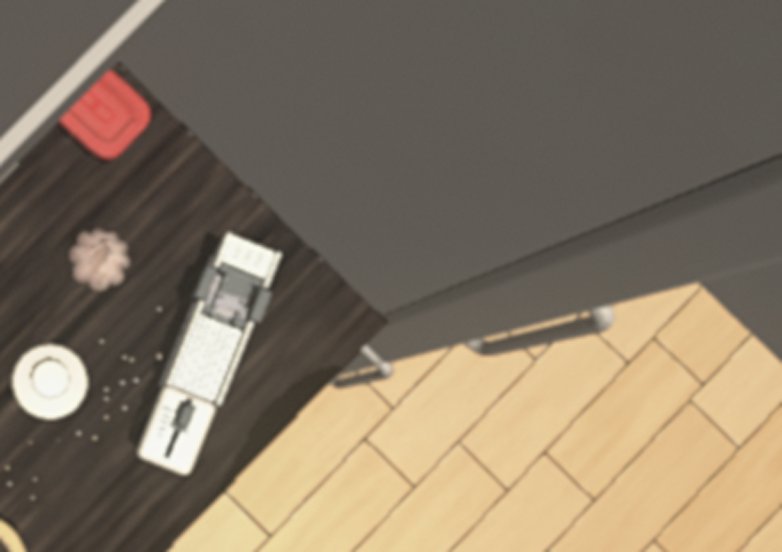

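```bash
cat >> h.py <<'E'
from scipy.spatial.transform import Rotation as Ro
yaw=np.radians(-22.8); ux=np.array([np.cos(yaw),np.sin(yaw),0]);uy=np.array([-ux[1],ux[0],0])
C=np.array([.5375,.0416,0])
def sl(x,y,z): return C+ux*(x-.055)+uy*y+np.array([0,0,z])
def tgt(sign=1,tilt=0):
    X=np.array([0,0,-1.]);Z=sign*uy;R=np.stack([X,np.cross(Z,X),Z],1)
    return Ro.from_matrix(R)*Ro.from_rotvec([0,0,tilt])
def rel(p,R=None,s=None):
    from station import get_state
    s=s or get_state(); R0=Ro.from_euler('xyz',s['ee_rot'])
    d=R0.inv().apply(np.array(p)-s['eef_pos'])
    w=(R0.inv()*R).as_rotvec() if R is not None else np.zeros(3)
    return d.round(4),w.round(3)
E
python3 - <<'E'
from station import *; from h import *
s=get_state();print(Ro.from_euler('xyz',s['ee_rot']).as_matrix().round(3))
for sg in (1,-1): print(rel([.3,0,.226],tgt(sg)))
for az in (-60,-40,-25,-10,5): 
  a=np.radians(az);print(az,rel([.42*np.cos(a),.42*np.sin(a),.226])[0])
print(sl(-.061,0,.15),rel(sl(-.061,0,.15))[0])
E
```

```text
[[-0.    -0.94  -0.342]
 [ 0.    -0.342  0.94 ]
 [-1.     0.     0.   ]]
(array([ 5.000e-04, -2.820e-01,  5.724e-01]), array([ 0.747,  0.   , -0.   ]))
(array([ 5.000e-04, -2.820e-01,  5.724e-01]), array([-2.395,  0.   ,  0.   ]))
-60 [ 0.0004 -0.0731  0.2613]
-40 [ 0.0004 -0.2101  0.3112]
-25 [ 0.0005 -0.2971  0.378 ]
-10 [ 0.0005 -0.3638  0.465 ]
5 [ 5.000e-04 -4.058e-01  5.663e-01]
[0.43056387 0.08655181 0.15      ] [ 0.0765 -0.4343  0.6091]
```

```bash
python3 -m crank '[[0,-0.014,0.052,0.05,0,0,1],[0,-0.028,0.104,0.12,0,0,1],[0,-0.043,0.156,0.2,0,0,1],[0,-0.058,0.208,0.28,0,0,1],[0,-0.073,0.258,0.36,0,0,1],[0,-0.119,0.275,0.44,0,0,1],[0,-0.165,0.292,0.52,0,0,1],[0,-0.210,0.311,0.6,0,0,1],[0,-0.254,0.344,0.68,0,0,1],[0,-0.297,0.378,0.747,0,0,1]]'
python3 - <<'E'
from h import *; from station import *
s=get_state();print(s['t'],s['eef_pos'],s['force'],s['q'])
for p in ([.412,-.03,.226],[.418,.04,.2],sl(-.061,0,.15),sl(-.061,0,.083)): print(rel(p,tgt()))
E
```

```text
t: 1.6
eef_pos: [0.3815, -0.176, 0.2269]
ee_rot: [-1.225, 1.57, -0.055]
force: [0.6, -1.1, -0.2]
width: 0.0876
1.6 [ 0.38145976 -0.1760383   0.22692516] [ 0.55846621 -1.11501078 -0.20941556] [ 4.18334781e-02 -7.97010262e-02 -5.10370278e-01  1.08972285e-04
 -1.13910745e+00 -2.01337149e+00]
(array([0.0009, 0.0288, 0.1464]), array([-0.003,  0.   ,  0.001]))
(array([0.027 , 0.0506, 0.2132]), array([-0.003,  0.   ,  0.001]))
(array([0.077 , 0.0573, 0.2609]), array([-0.003,  0.   ,  0.001]))
(array([0.144 , 0.0573, 0.2609]), array([-0.003,  0.   ,  0.001]))
```

```bash
python3 -m crank '[[0.001,0.010,0.050,0,0,0,1],[0.001,0.020,0.100,0,0,0,1],[0.001,0.029,0.146,0,0,0,0.8],[0.02,0.046,0.195,0,0,0,0.6],[0.05,0.053,0.235,0,0,0,0.5],[0.077,0.057,0.261,0,0,0,0.5],[0.077,0.057,0.261,0,0,0,0.5]]'
python3 - <<'E'
from h import *; from station import *
for n in ("wrist","top","scene"):
    f=grab_frame(n);cv2.imwrite(f"pics/{n}1.png",f["pixels"][:,:,::-1]); 
    print(n,[np.round(proj(f,sl(*p)),1) for p in [(-.061,0,.096),(-.110,0,.074),(.055,.0315,.085),(.055,-.0315,.085)]])
s=get_state();print(s['t'],s['q'],rel(sl(-.061,0,.083),tgt()))
a=cv2.imread("pics/scene1.png")[105:275,280:440];cv2.imwrite("pics/sc1z.png",cv2.resize(a,None,fx=3.5,fy=3.5,interpolation=cv2.INTER_CUBIC))
E
```

```text
t: 2.48
eef_pos: [0.4285, 0.0859, 0.1479]
ee_rot: [2.545, 1.567, -2.563]
force: [0.1, -0.9, -0.4]
width: 0.0459
wrist [array([320.6, 257.7]), array([320.7, 160.9]), array([369.7, 427.5]), array([269.6, 427.2])]
top [array([381.1, 239.6]), array([370.6, 262.2]), array([387. , 181.5]), array([415.6, 193.1])]
scene [array([370.5, 211.4]), array([376.2, 234. ]), array([343.2, 189. ]), array([370.7, 186.5])]
2.625 [ 6.48970194e-01  2.96476095e-02 -5.97441287e-01  2.27776095e-04
 -9.43179750e-01 -2.61793363e+00] (array([ 0.0671, -0.0004,  0.0019]), array([-0.,  0.,  0.]))
```

View pics/wrist1.png

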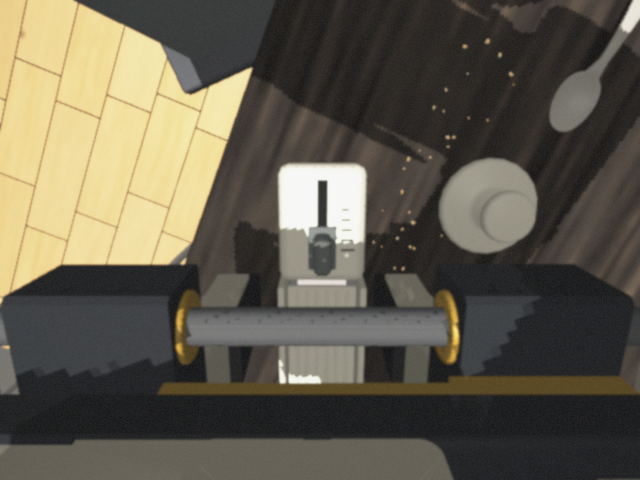

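View pics/sc1z.png

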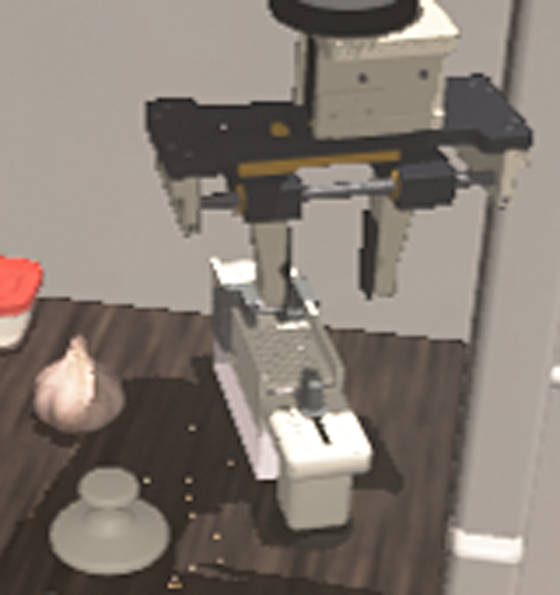

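```bash
python3 - <<'E'
from h import *; from station import *
f=grab_frame("wrist");print(ray(f,0,0)[0], [np.round(proj(f,sl(x,y,z)),1) for x,y,z in [(-.075,0,.096),(-.065,0,.096),(-.055,0,.096),(-.075,0,.074),(-.055,0,.074),(-.11,.0255,.074),(-.11,-.0255,.074),(-.042,0,.074)]])
for u,v in [(322,234),(322,248)]:
  p=onz(f,u,v,.096);e=p-C;print(e@ux*1e3+55,e@uy*1e3)
a=f["pixels"][150:300,260:390,::-1];cv2.imwrite("pics/w1z.png",cv2.resize(a,None,fx=4,fy=4,interpolation=cv2.INTER_CUBIC))
E
```

```text
[0.36565678 0.11080888 0.30819776] [array([321.4, 228.7]), array([321.3, 246.8]), array([321.3, 264.5]), array([320.9, 219.1]), array([320.8, 252. ]), array([366.8, 157.9]), array([275.3, 157.9]), array([320.7, 272.7])]
-72.08183961513505 0.34672932428940517
-64.32466489015805 0.37322463896103525
```

View pics/w1z.png

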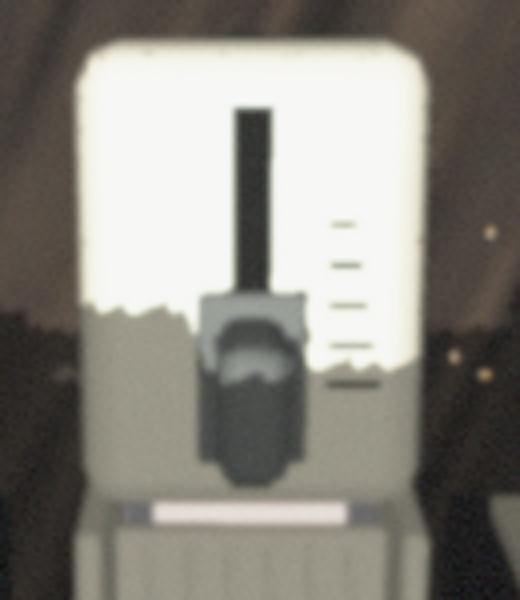

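```bash
python3 -m crank '[[0.03,0.001,0.002,0,0,0,0.45],[0.064,0.001,0.002,0,0,0,0.4],[0.064,0.001,0.002,0,0,0,0.2],[0.064,0.001,0.002,0,0,0,0],[0.064,0.001,0.002,0,0,0,0],[0.064,0.001,0.002,0,0,0,0],[0.064,0.001,0.002,0,0,0,0]]' 12
python3 - <<'E'
from h import *; from station import *
s=get_state();print(s['t'],rel(sl(-.085,0,.084),tgt()),s['force'])
f=grab_frame("scene");a=f["pixels"][105:275,280:440,::-1];cv2.imwrite("pics/sc2z.png",cv2.resize(a,None,fx=3.5,fy=3.5,interpolation=cv2.INTER_CUBIC))
E
```

```text
t: 3.55
eef_pos: [0.4305, 0.0882, 0.087]
ee_rot: [-0.645, 1.567, 0.528]
force: [-1.1, 1.9, 7.9]
width: 0.0098
3.55 (array([ 0.003 ,  0.0233, -0.0015]), array([0.   , 0.003, 0.002])) [-1.08859964  1.9483277   7.9036603 ]
```

View pics/sc2z.png

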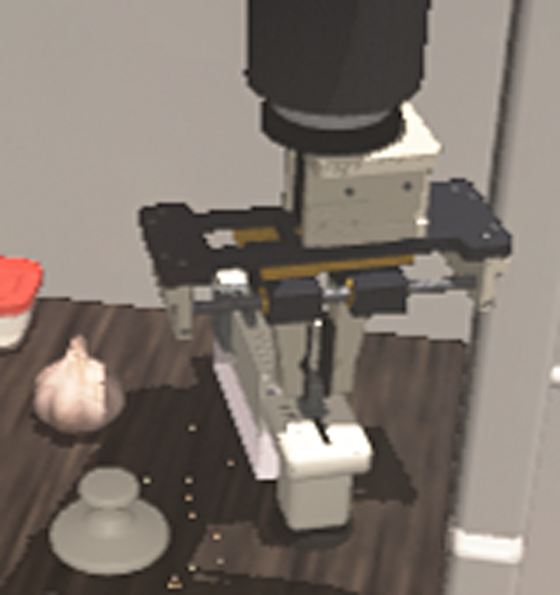

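```bash
python3 -m crank '[[-0.004,0,-0.001,0,0,0,0],[-0.004,0.006,-0.001,0,0,0,0],[-0.004,0.012,-0.001,0,0,0,0],[-0.004,0.018,-0.001,0,0,0,0],[-0.004,0.022,-0.001,0,0,0,0],[-0.004,0.024,-0.001,0,0,0,0],[-0.004,0.026,-0.001,0,0,0,0],[-0.004,0.026,-0.001,0,0,0,0]]' 14
python3 - <<'E'
from h import *; from station import *
s=get_state();e=s['eef_pos']-C;print(s['t'],e@ux*1e3+55,e@uy*1e3,s['eef_pos'],rel(sl(-.085,0,.084),tgt()),s['force'],'along x',s['force']@ux)
E
```

```text
t: 4.6
eef_pos: [0.4078, 0.0978, 0.0905]
ee_rot: [-0.81, 1.565, 0.364]
force: [15.1, -1.3, -12.2]
width: 0.0098
4.6 -86.35726294008529 1.5394957037021253 [0.40778453 0.09779735 0.09045631] (array([ 0.0065, -0.0013, -0.0016]), array([0.001, 0.004, 0.004])) [ 15.13525455  -1.33774444 -12.20154884] along x 14.471030281398354
```

```bash
python3 -m crank '[[0,0,0,0,0,0,0.3],[0,0,0,0,0,0,0.5],[-0.03,0,0,0,0,0,0.6],[-0.065,-0.01,0,0,0,0,0.8],[-0.075,-0.04,0,0,0,0,1],[-0.075,-0.06,0,0,0,0,1],[-0.075,-0.06,0,0,0,0,1]]'
python3 - <<'E'
from h import *; from station import *
s=get_state();e=s['eef_pos']-C;print(s['t'],e@ux*1e3+55,e@uy*1e3,s['eef_pos'],s['force'])
f=grab_frame("wrist");cv2.imwrite("pics/w3.png",f["pixels"][:,:,::-1])
print([np.round(proj(f,sl(*p)),1) for p in [(-.095,0,.096),(-.085,0,.096),(-.075,0,.096),(-.110,0,.074),(.055,.0315,.085),(.055,-.0315,.085)]])
E
```

```text
t: 5.48
eef_pos: [0.4603, 0.0727, 0.1644]
ee_rot: [2.406, 1.57, -2.707]
force: [0.3, 0.5, -0.5]
width: 0.0741
5.475 -28.187217344762573 -1.2314640670751453 [0.46033556 0.0727011  0.16437898] [ 0.34097241  0.53291823 -0.45414775]
[array([319.9, 124.4]), array([319.9, 143.7]), array([319.9, 162.6]), array([319.6,  96.9]), array([368.4, 363.7]), array([270.9, 363.9])]
```

View pics/w3.png

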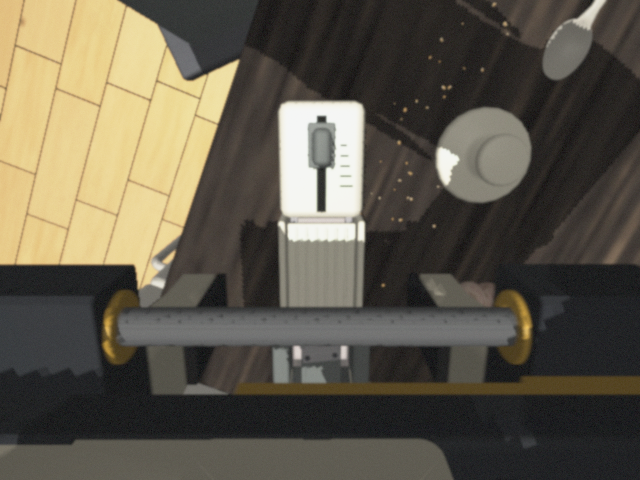

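```bash
python3 - <<'E'
from h import *; from station import *
f=grab_frame("wrist");a=f["pixels"][90:240,260:390,::-1];cv2.imwrite("pics/w3z.png",cv2.resize(a,None,fx=4,fy=4,interpolation=cv2.INTER_CUBIC))
print(rel(sl(.056,.0007,.13),tgt()))
E
```

```text
(array([ 0.0341, -0.0854,  0.0023]), array([-0.001, -0.001, -0.001]))
```

View pics/w3z.png

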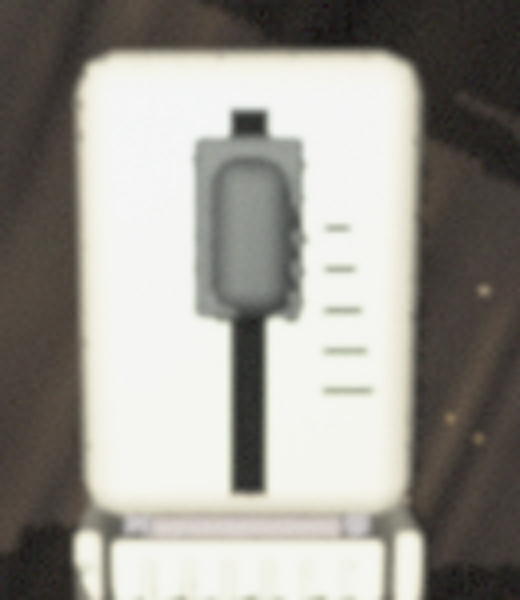

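```bash
python3 -m crank '[[0,-0.02,0,0,0,0,1],[0,-0.05,0.001,0,0,0,1],[0.01,-0.075,0.002,0,0,0,1],[0.025,-0.085,0.002,0,0,0,1],[0.034,-0.085,0.002,0,0,0,1],[0.034,-0.085,0.002,0,0,0,1]]'
python3 - <<'E'
from h import *; from station import *
s=get_state();e=s['eef_pos']-C;print(s['t'],e@ux*1e3+55,e@uy*1e3,s['eef_pos'],s['force'],s['width'])
f=grab_frame("wrist");cv2.imwrite("pics/w4.png",f["pixels"][:,:,::-1])
g=grab_frame("scene");a=g["pixels"][105:275,280:440,::-1];cv2.imwrite("pics/sc4z.png",cv2.resize(a,None,fx=3.5,fy=3.5,interpolation=cv2.INTER_CUBIC))
h=grab_frame("top");a=h["pixels"][100:280,330:480,::-1];cv2.imwrite("pics/t4z.png",cv2.resize(a,None,fx=3.2,fy=3.2,interpolation=cv2.INTER_CUBIC))
print([np.round(proj(f,sl(*p)),1) for p in [(-.042,.0255,.086),(-.042,-.0255,.086),(.04,.0315,.085),(.04,-.0315,.085)]])
E
```

```text
t: 6.32
eef_pos: [0.5377, 0.0421, 0.1296]
ee_rot: [2.266, 1.569, -2.844]
force: [0.0, 0.4, -0.8]
width: 0.0876
6.325 54.987815305448635 0.5530867407227621 [0.5377031  0.04211459 0.12964679] [ 0.00300556  0.36697846 -0.77362478] 0.08760043592515114
[array([373.3,  56. ]), array([260.5,  56. ]), array([379.2, 230.9]), array([254.5, 230.9])]
```

View pics/w4.png

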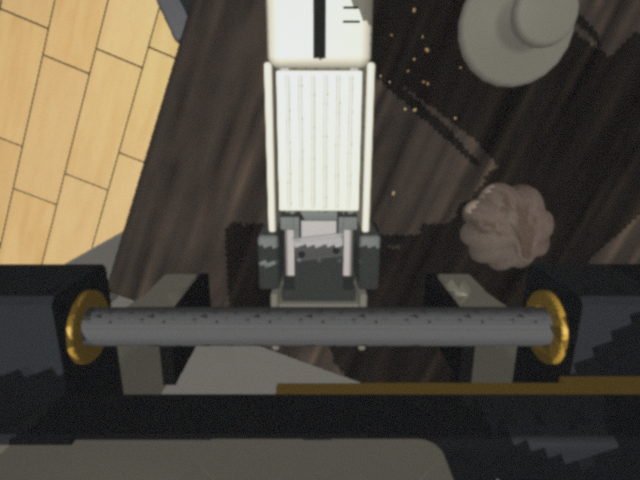

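View pics/sc4z.png

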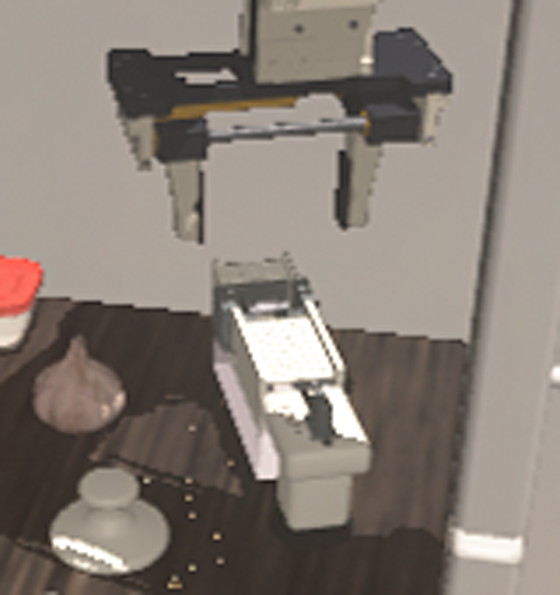

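View pics/t4z.png

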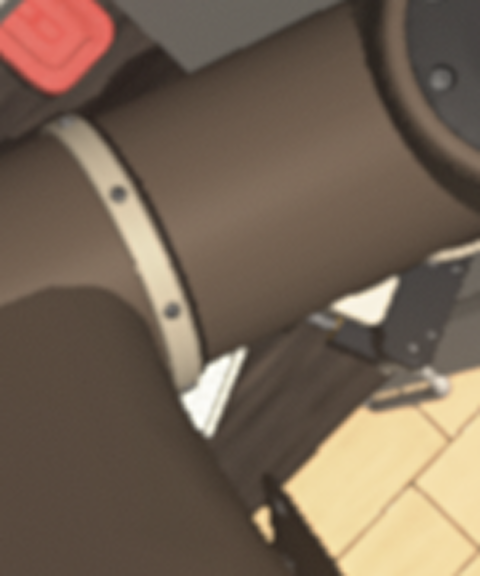

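```bash
python3 -m crank '[[0.02,-0.001,0.0003,0,0,0,1],[0.045,-0.001,0.0003,0,0,0,1],[0.062,-0.001,0.0003,0,0,0,1],[0.072,-0.001,0.0003,0,0,0,1],[0.075,-0.001,0.0003,0,0,0,1],[0.075,-0.001,0.0003,0,0,0,1]]' 
python3 - <<'E'
from h import *; from station import *
s=get_state();e=s['eef_pos']-C;print(s['t'],e@ux*1e3+55,e@uy*1e3,s['eef_pos'],s['force'],s['width'])
f=grab_frame("wrist");cv2.imwrite("pics/w5.png",f["pixels"][:,:,::-1])
E
```

```text
t: 7.22
eef_pos: [0.5405, 0.0422, 0.056]
ee_rot: [-0.9, 1.57, 0.273]
force: [0.5, 0.1, -0.1]
width: 0.0876
7.225 57.547698915918886 1.6768573316788575 [0.54049844 0.04215856 0.05603205] [ 0.47959636  0.07273619 -0.09951074] 0.08761316202577439
```

View pics/w5.png

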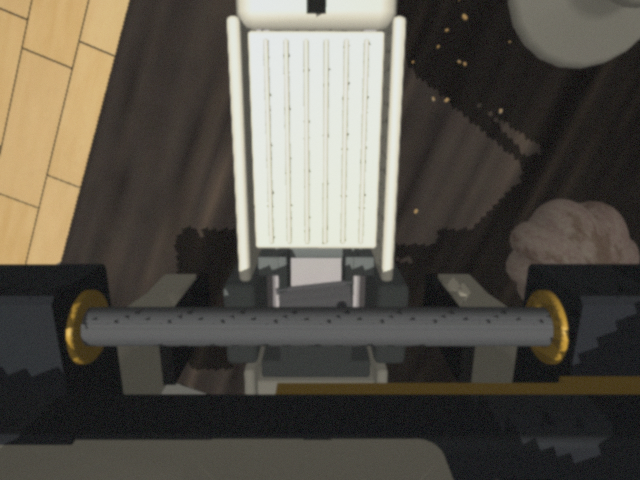

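```bash
python3 -m crank '[[0,0.001,-0.0005,0,0,0,0.8],[0,0.001,-0.0005,0,0,0,0.7],[0,0.001,-0.0005,0,0,0,0.5],[0,0.001,-0.0005,0,0,0,0.3],[0,0.001,-0.0005,0,0,0,0.3],[0,0.001,-0.0005,0,0,0,0.3],[0,0.001,-0.0005,0,0,0,0.3]]' 25
python3 - <<'E'
from h import *; from station import *
s=get_state();e=s['eef_pos']-C;print(s['t'],e@ux*1e3+55,e@uy*1e3,s['eef_pos'],s['force'],s['width'])
f=grab_frame("wrist");cv2.imwrite("pics/w6.png",f["pixels"][:,:,::-1])
E
```

```text
t: 8.15
eef_pos: [0.5393, 0.0419, 0.0558]
ee_rot: [-1.056, 1.57, 0.116]
force: [-1.8, 0.2, 5.8]
width: 0.0525
8.15 56.48882493256682 0.9796469419417553 [0.53925212 0.04192616 0.05581878] [-1.75300124  0.1648051   5.83446554] 0.052521067983110896
```

View pics/w6.png

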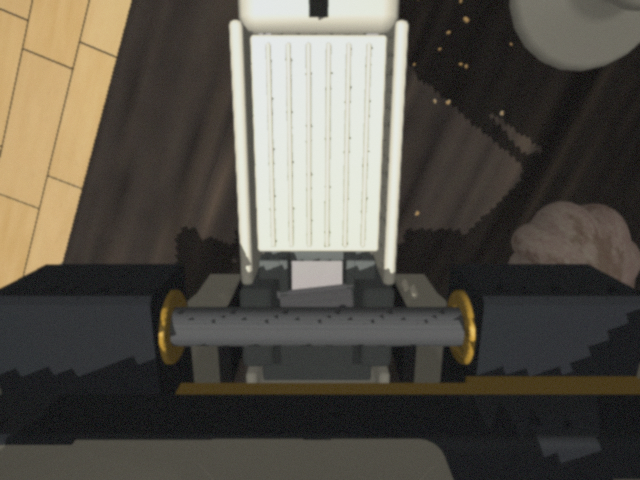

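```bash
python3 -m crank '[[-0.003,0,0,0,0,0,0.3],[-0.007,0,0,0,0,0,0.3],[-0.012,0,0,0,0,0,0.3],[-0.018,0,0,0,0,0,0.3],[-0.024,0,0,0,0,0,0.3],[-0.03,0,0,0,0,0,0.3],[-0.03,0,0,0,0,0,0.3]]' 30
python3 - <<'E'
from h import *; from station import *
s=get_state();e=s['eef_pos']-C;print(s['t'],e@ux*1e3+55,e@uy*1e3,s['eef_pos'],s['force'],s['moment'],s['width'])
f=grab_frame("wrist");cv2.imwrite("pics/w7.png",f["pixels"][:,:,::-1])
g=grab_frame("scene");a=g["pixels"][105:275,280:440,::-1];cv2.imwrite("pics/sc7z.png",cv2.resize(a,None,fx=3.5,fy=3.5,interpolation=cv2.INTER_CUBIC))
E
```

```text
t: 9.07
eef_pos: [0.5395, 0.0421, 0.0862]
ee_rot: [-0.78, 1.57, 0.393]
force: [0.1, -0.8, -0.6]
width: 0.0523
9.075 56.66506172146186 1.1904694351037013 [0.53949628 0.04205221 0.08622776] [ 0.10586143 -0.78494279 -0.58530933] [-0.06864656  0.01998583 -0.01997824] 0.0522661217430365
```

View pics/w7.png

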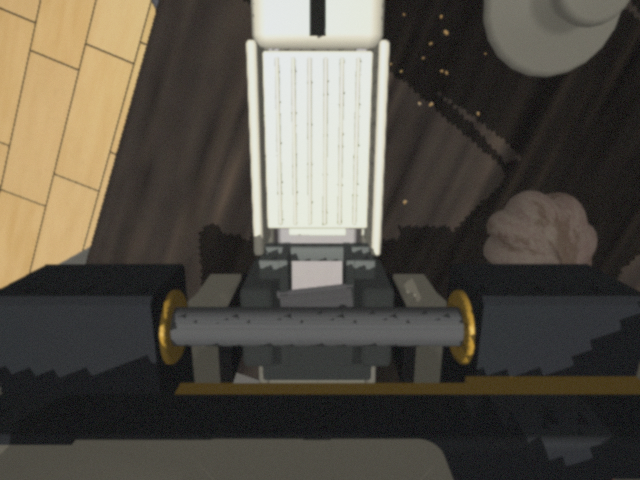

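View pics/sc7z.png

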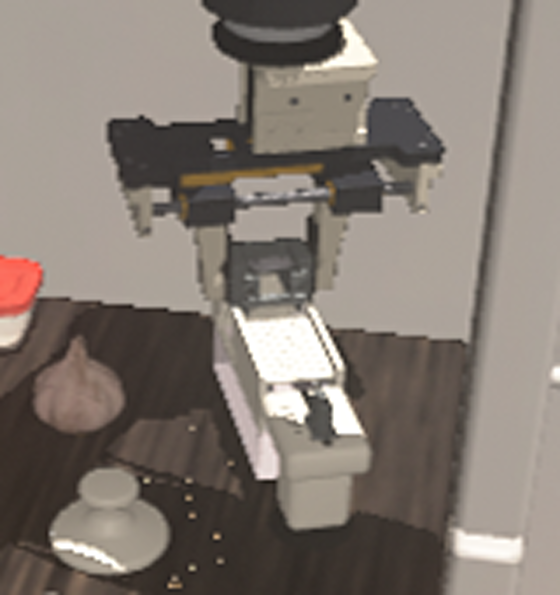

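```bash
python3 -m crank '[[-0.01,0,0,0,0,0,0.3],[-0.025,0,0,0,0,0,0.3],[-0.042,0,0,0,0,0,0.3],[-0.06,0,0,0,0,0,0.3],[-0.077,0,0,0,0,0,0.3],[-0.09,0,0,0,0,0,0.3],[-0.098,0,0,0,0,0,0.3],[-0.1,0,0,0,0,0,0.3],[-0.1,0,0,0,0,0,0.3],[-0.1,0,0,0,0,0,0.3]]' 30
python3 - <<'E'
from h import *; from station import *
s=get_state();e=s['eef_pos']-C;print(s['t'],e@ux*1e3+55,e@uy*1e3,s['eef_pos'],s['force'],s['moment'],s['width'],abs(s['qd']).max())
f=grab_frame("wrist");cv2.imwrite("pics/w8.png",f["pixels"][:,:,::-1])
g=grab_frame("scene");cv2.imwrite("pics/sc8.png",g["pixels"][:,:,::-1]);a=g["pixels"][55:275,260:440,::-1];cv2.imwrite("pics/sc8z.png",cv2.resize(a,None,fx=2.7,fy=2.7,interpolation=cv2.INTER_CUBIC))
E
```

```text
t: 10.42
eef_pos: [0.5388, 0.0418, 0.1849]
ee_rot: [2.292, 1.57, -2.818]
force: [-0.2, -0.2, -1.2]
width: 0.0523
10.425 56.10052859166808 0.7018616008658585 [0.53878652 0.04182055 0.18494937] [-0.15715959 -0.20684332 -1.17180906] [-0.07808236 -0.03268442  0.06975319] 0.052257232553164064 0.0017632382873691292
```

View pics/w8.png

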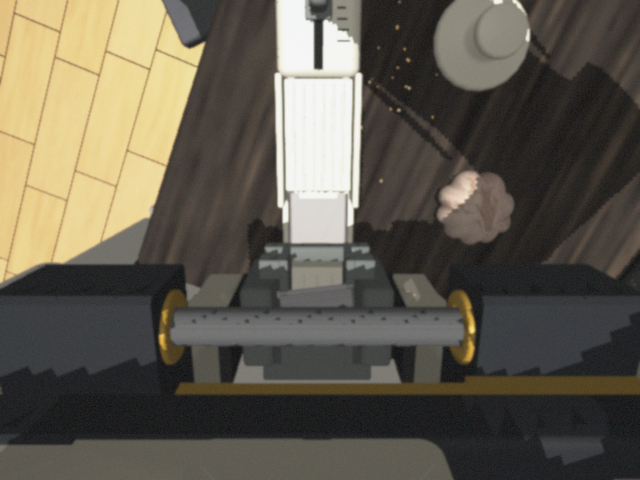

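View pics/sc8z.png

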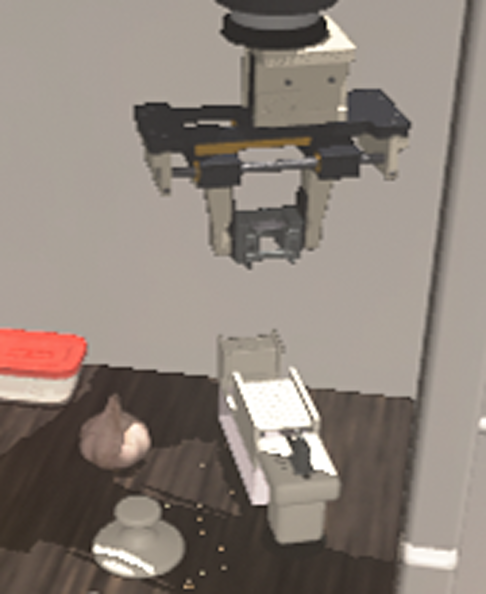

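View pics/sc8.png

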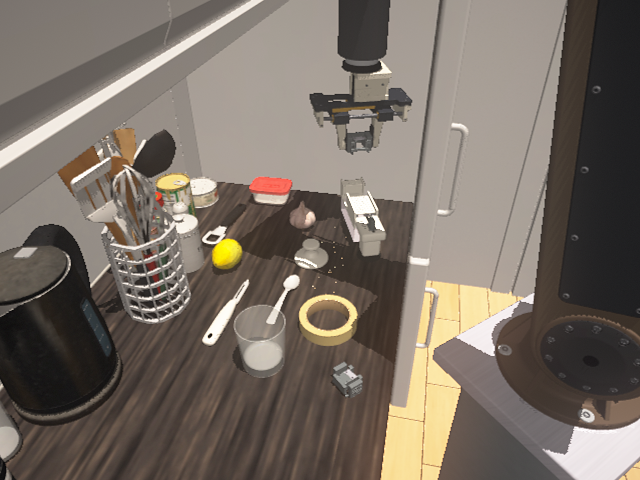

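```bash
python3 -c "
from station import *
s=get_state();print(s['t'],s['width'],abs(s['qd']).max());print(job_done())"
```

```text
10.525 0.05205104373201882 0.0031059459239966445
the job is handed in; nothing more can be done
None
```

I took the blade cassette out of the slicer and handed the job in at 10.5 s, with the arm still holding it by its pinched catches.

- **Slide:** I pulled the thickness grip back until it met about 14 N of resistance. A wrist-camera picture afterwards showed the grip level with the first tick mark, so I judged it closed.
- **Cassette:** I pinched the two catches to 52 mm (fully pressed is 53 mm) and lifted straight up 130 mm. Its lowest edge should now be about 95 mm above the slicer's rails.
- **Last checks:** It had not moved or tilted in the fingers between the wrist pictures taken during and after the lift. The joints were still, and the fingers stayed beside the catches, off the blade. The other things on the worktop looked unmoved in the pictures.
- **Small disagreements:** The wrist camera put the slicer 1–2 mm from where the top view did, and I corrected for that. While pinching the grip, the fingers stopped about 3 mm higher than commanded (8 N of upward force), so I raised them before pulling.

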